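# Clip the pastry forms into the carrier and ratchet its keeper shut

## Task

Load every pastry form from the paper-lined pan into the carrier's clips, one to a clip in any order, each pushed fully down past its sprung jaw and let go, while the yellow keeper comb is still open. Then flip the ratchet's red direction lever over to its closing side, pump the handle until the comb is fully home over the forms, and swing the handle back, free-wheeling, to park it at its stop on the robot's side. Move the comb by the ratchet only, and leave the other things on the bench where they are.

Things in the scene. Friction and masses are not known exactly. Their poses are not given: they have to be found in the camera images.
- rack: The carrier: white base plate 170 x 370 x 12 mm fixed to the bench, with four sprung clips in a row, a yellow keeper comb along its far edge and a ratchet at its local -y end. Origin on the bench; local x points away from the robot, y along the row of clips, z up. Fixed, but elsewhere and turned a little in each run. Clip i lies at local (0, -60 + 60 i) mm.
- ratchet_axis (a point): Point on the vertical axis of the ratchet, 82 mm above the bench. Lever set to close: strokes of growing handle angle drive the keeper (12 mm per rad) and strokes back free-wheel with soft clicks, one per 0.35 rad, so up to 0.35 rad of a stroke is lost before it bites; about 3 strokes close it. Set to open: the other way round. At the knob, free-wheeling takes about 5 N, driving 9 N.
- knob (a point): Centre of the handle's black upright knob: a cylinder 22 mm in diameter and 44 mm tall, standing free from 58 to 102 mm above the bench at the end of the handle, 120 mm from the ratchet's axis.
- lever_nub (a point): Centre of the upright nub of the red direction lever: 12 mm in diameter, free from 62 to 86 mm above the bench, over the lever's flat arm (57 to 62 mm). The lever is on the ratchet head, which turns with the handle: its pivot is 60 mm from the ratchet's axis (to local -x of it when the handle is at 0), the nub 35 mm further out. The point's z is 75 mm.
- lever (a joint): Angle of the direction lever on the head, rad: -0.35 (nub towards the clips, as at the start) = drives the keeper OPEN; +0.35 (nub flipped some 24 mm the other way, towards the knob's side: local -y when the handle is at 0) = drives it CLOSED. Sprung over its centre, it snaps to either end; about 3 N at the nub flips it; push it along its arc, or the handle may swing instead.
- handle (a joint): Angle of the handle, rad, between stops at -0.6 (knob nearest the robot: the park) and +0.6; at 0 it points along local -y of the carrier; it grows anticlockwise seen from above, the knob moving away from the robot (local +x). It stays where it is left.
- keeper (a joint): Position of the yellow keeper comb, m: 0 at the start (open: fingers between the clips), 0.030 fully home (a finger over one end of each form). Slides along local +y; only the ratchet moves it, never a push. Bar at local x = 78 mm, fingers reach in to x = 43 mm, 64 to 72 mm above the bench. A form that is not fully down blocks it.
- clip0 (a point): Seat: centre of a form fully down in this clip, 45 mm above the bench; the form lies along the carrier's x, either way round. Two blue forks 10 mm wide, 32 mm either side of this point, fingers fit between. Open above; fixed prong at +y, orange sprung jaw at -y with its nose 55 mm up, which yields as the form is pushed straight down (10 N) and snaps back over it. Any form, any clip.
- clip1 (a point): Seat: centre of a form fully down in this clip, 45 mm above the bench; the form lies along the carrier's x, either way round. Two blue forks 10 mm wide, 32 mm either side of this point, fingers fit between. Open above; fixed prong at +y, orange sprung jaw at -y with its nose 55 mm up, which yields as the form is pushed straight down (10 N) and snaps back over it. Any form, any clip.
- clip2 (a point): Seat: centre of a form fully down in this clip, 45 mm above the bench; the form lies along the carrier's x, either way round. Two blue forks 10 mm wide, 32 mm either side of this point, fingers fit between. Open above; fixed prong at +y, orange sprung jaw at -y with its nose 55 mm up, which yields as the form is pushed straight down (10 N) and snaps back over it. Any form, any clip.
- clip3 (a point): Seat: centre of a form fully down in this clip, 45 mm above the bench; the form lies along the carrier's x, either way round. Two blue forks 10 mm wide, 32 mm either side of this point, fingers fit between. Open above; fixed prong at +y, orange sprung jaw at -y with its nose 55 mm up, which yields as the form is pushed straight down (10 N) and snaps back over it. Any form, any clip.
- form0_c (a point): Centre of pastry form 0: bright steel tube 18 mm in diameter with a dark square plate, 24 x 24 x 10 mm, at either end so that it does not roll; 120 mm long in all, 80 g, along its local x. At first on the paper in the pan, its centre 15 mm above the bench. Three or four forms are there in a run; the other is then absent.
- form1_c (a point): Centre of pastry form 1: bright steel tube 18 mm in diameter with a dark square plate, 24 x 24 x 10 mm, at either end so that it does not roll; 120 mm long in all, 80 g, along its local x. At first on the paper in the pan, its centre 15 mm above the bench. Three or four forms are there in a run; the other is then absent.
- form2_c (a point): Centre of pastry form 2: bright steel tube 18 mm in diameter with a dark square plate, 24 x 24 x 10 mm, at either end so that it does not roll; 120 mm long in all, 80 g, along its local x. At first on the paper in the pan, its centre 15 mm above the bench. Three or four forms are there in a run; the other is then absent.
- form3_c (a point): Centre of pastry form 3: bright steel tube 18 mm in diameter with a dark square plate, 24 x 24 x 10 mm, at either end so that it does not roll; 120 mm long in all, 80 g, along its local x. At first on the paper in the pan, its centre 15 mm above the bench. Three or four forms are there in a run; the other is then absent.
- pan: The shallow sheet pan with baking paper, 330 x 240 mm, rim 14 mm high, floor 3 mm thick, fixed to the bench. Origin under its centre on the bench.
- oil: Amber oil bottle, a bystander: leave it alone. Origin under it.
- sugar_jar: Sugar jar, a bystander: leave it alone. Origin under it.
- bowl: White bowl, a bystander: leave it alone. Origin under it.
- spatula: Spatula, a bystander: leave it alone. Origin under it.
- brush: Brush, a bystander: leave it alone. Origin under it.
- spice_tin: Small green tin, a bystander: leave it alone. Origin under it.
- ramekin: Small blue cup, a bystander: leave it alone. Origin under it.
Not all that is in view belongs to the job. What is shaped like the part that bears form0_c but orange is not meant.

How it is judged:
On the way, in this order (a step that is already met when the one before it is completed fails the run):
1. every form is fully down in a clip and released while the keeper is still open (z of form0_c in the frame of rack between 0.04 and 0.05 m and x of form0_c in the frame of rack between -0.016 and 0.016 m and y of form0_c in the frame of rack between -0.068 and 0.128 m and angle between the x axis of each of form0_c, form1_c, form2_c, form3_c and the x axis of rack, either way round below 0.12 rad and z of form1_c in the frame of rack between 0.04 and 0.05 m and x of form1_c in the frame of rack between -0.016 and 0.016 m and y of form1_c in the frame of rack between -0.068 and 0.128 m and z of form2_c in the frame of rack between 0.04 and 0.05 m and x of form2_c in the frame of rack between -0.016 and 0.016 m and y of form2_c in the frame of rack between -0.068 and 0.128 m and z of form3_c in the frame of rack between 0.04 and 0.05 m and x of form3_c in the frame of rack between -0.016 and 0.016 m and y of form3_c in the frame of rack between -0.068 and 0.128 m and contact force between the fingers and form0 below 0.1 N and contact force between the fingers and form1 below 0.1 N and contact force between the fingers and form2 below 0.1 N and contact force between the fingers and form3 below 0.1 N and value of joint keeper below 0.006 m), for 0.2 s.
2. with the lever set to close, the keeper has been driven fully home over the clipped forms (z of form0_c in the frame of rack between 0.04 and 0.05 m and x of form0_c in the frame of rack between -0.016 and 0.016 m and y of form0_c in the frame of rack between -0.068 and 0.128 m and angle between the x axis of each of form0_c, form1_c, form2_c, form3_c and the x axis of rack, either way round below 0.12 rad and z of form1_c in the frame of rack between 0.04 and 0.05 m and x of form1_c in the frame of rack between -0.016 and 0.016 m and y of form1_c in the frame of rack between -0.068 and 0.128 m and z of form2_c in the frame of rack between 0.04 and 0.05 m and x of form2_c in the frame of rack between -0.016 and 0.016 m and y of form2_c in the frame of rack between -0.068 and 0.128 m and z of form3_c in the frame of rack between 0.04 and 0.05 m and x of form3_c in the frame of rack between -0.016 and 0.016 m and y of form3_c in the frame of rack between -0.068 and 0.128 m and value of joint keeper above 0.0275 m and value of joint lever above 0.2 rad), for 0.2 s.
At the end, for the whole second after the job is handed in: Every form is fully down in a clip (45 mm above the bench within 5 mm, within 16 mm of the middle lengthways, along the carrier's x within 7 degrees), the keeper stands at 27 mm or more of its 30 mm, the lever is on its closing side (above 0.2 rad), the handle is parked below -0.48 rad, all at rest (z of form0_c in the frame of rack between 0.04 and 0.05 m and x of form0_c in the frame of rack between -0.016 and 0.016 m and y of form0_c in the frame of rack between -0.068 and 0.128 m and angle between the x axis of each of form0_c, form1_c, form2_c, form3_c and the x axis of rack, either way round below 0.12 rad and z of form1_c in the frame of rack between 0.04 and 0.05 m and x of form1_c in the frame of rack between -0.016 and 0.016 m and y of form1_c in the frame of rack between -0.068 and 0.128 m and z of form2_c in the frame of rack between 0.04 and 0.05 m and x of form2_c in the frame of rack between -0.016 and 0.016 m and y of form2_c in the frame of rack between -0.068 and 0.128 m and z of form3_c in the frame of rack between 0.04 and 0.05 m and x of form3_c in the frame of rack between -0.016 and 0.016 m and y of form3_c in the frame of rack between -0.068 and 0.128 m and value of joint keeper above 0.027 m and value of joint lever above 0.2 rad and value of joint handle below -0.48 rad and linear speed of each of form0, form1, form2, form3 below 0.02 m/s); the robot touches nothing.
It fails at once if the robot pushes the keeper comb itself (over 6 N) (contact force between any of the fingers, the arm and keeper above 6 N).
It fails at once if a bystander is shoved more than 4 cm (distance of any of oil, sugar_jar, bowl, spatula, brush, spice_tin, ramekin from where it was at the start of the episode above 0.04 m).
Of form0, form1, form2, form3 only 3 to 4 are there at a start; the rules pass over those that are not, and their reading is None.
At some moment in a run one of form0, form1, form2, form3 may be knocked a few centimetres aside while the robot is not near it.
Once in a run the grip may slacken for a moment while it holds something.
It also fails if it takes over 208 s, if anything falls off the work surface, if the arm or the gripper's body presses on something with over 40 N, if the wrist force passes 120 N, or if a joint passes its speed limit or range.

## Robot

A 6-joint arm with a two-finger parallel gripper is mounted at the origin on the work surface. World frame = base frame: x ahead of the robot, y to its left, z up, the work surface at z = 0. Lengths are in m, angles in rad, forces in N, time in s.
With the tool pointing down it reaches from about 0.375 to 0.925 m from the base axis. Payload 5.7 kg.
Tool frame: the origin (TCP) lies between the finger pads; the fingertips stand 14 mm ahead of it and the grasp point (between the pads) lies 5 mm behind it; z points along the fingers, y is the line along which they close (so a half turn about z gives the same grasp; the last joint's range is limited). The gripper opens to 88 mm and grips with 3 to 60 N. Pads are 20 mm wide; open, the fingers measure 115 mm over their backs; the gripper's body (75 mm by 178 mm) begins 61 mm behind the grasp point.
Start: joints at [-1.306, 0.359, 1.51, -0, 1.272, -0.115], TCP at [0.222, -0.557, 0.203] pointing down, gripper open.
Joint ranges: [-2.97, 2.97], [-1.01, 2.36], [0.21, 2.38], [-0.96, 4.11], [0.2, 2.71], [-2.98, 2.98]. Speed limits (rad/s): [2.39, 2.39, 3.14, 3.14, 3.14, 3.14].

## Interface

Orientations are given as [roll, pitch, yaw] about the fixed x, y, z axes, in that order (R = Rz(yaw) Ry(pitch) Rx(roll)).
In Python, from station import r gives the robot as it stands. Calls block until the motion is done:
- r.goto(position, orientation): joint-space move of the TCP to a pose.
- r.move_l(position, v=0.15, rotation=None, contact_N=None): straight line of the TCP; rotation=None keeps the orientation; v is the mean speed in m/s. With contact_N (N) it stops when the force on the tool has changed by that much, and returns True; else False.
- r.goto_joints(angles): joint-space move.
- r.ungrasp() and r.grasp(newtons=None): open the fingers fully, or close them until they stop; newtons is the grip in N (None keeps the last).
- r.dwell(seconds).
- r.solve_ik(position, orientation): joint angles nearest the present ones, or None.
- r.observe(): the state.
- r.read_camera(name): name is "scene" or "top" or "wrist"; returns a dict with "img" (480x640x3 uint8, red, green, blue), "fx", "fy", "cx", "cy" (pixels), "dist" ([k1, k2, p1, p2, k3] as OpenCV has them; the pictures are not rectified), "rvec" (rotation vector, rad) and "tvec" (3), from world to camera coordinates, as OpenCV has them. Camera axes: x right, y down, z forward; pixel columns grow to the right and rows downward; lengths in m; the calibration is good to about 2 mm. A picture is of the moment at which its call begins. There is no depth.
A pose or a line that the arm cannot do raises r.PlanningError and nothing moves.
- r.hand_in(): hands the job in; it is judged then, once.
Trained networks look in a picture, given as the dict that the camera call returned (one of the last four; its "shot" number tells which), for a name from the list of things; names that differ only in an ending like _2 or _b are one class to them, and where a whole thing is asked for, a point or a joint stands for the part that bears it (a point fixed in the world has none). Each returns a list of dicts, best first, with "p" (0 to 1); they miss things now and then, are a little off and sometimes report something else, mostly with a low value. They report only what shows in the picture. A call takes as long as a camera call. They do not tell look-alikes from the thing itself.
- r.spot_in(picture, label): "location" ([x, y, z] in m, in the coordinates of the camera as it stood for that picture, good to about 4 mm: the middle of the surface that is visible of it).
- r.trace(picture, label): "region" (480x640 bool, what is visible of it).
- r.landmark_of(picture, label): "location" ([x, y, z] in m, in the coordinates of the camera as it stood for that picture, good to about 4 mm: a listed point, or the origin of a listed thing).
The state is a dict: "clock": time; "joint_pos": joint angles; "joint_velocities": joint speeds; "tau": joint torques, N m; "ee_pos": TCP position; "ee_rot": TCP orientation; "force": force on the tool from outside, world axes, zero at the start; "wrist_torque": the same for the moment, N m; "gripper_width": finger opening in m; "finger_force": force on a finger pad.
Only numpy, scipy, OpenCV 4.12 (cv2) and the standard library are available. Lean on these libraries where they do the work, as an engineer would, in place of code of your own. Each camera call takes 0.05 s, during which the arm holds its last target. There are 200 camera calls.

## Working session

There is one attempt and no reset: what is moved stays moved. The work goes in short steps, each a Python script; the robot and the scene stay as the last script left them, time stands still between calls to the robot, and variables do not carry over. Pictures are saved under pics/ and viewed, at most 18 in all, crops included, and the job is handed in when it is done.

```bash
ls; mkdir -p pics; cat > h.py <<'E'
import numpy as np, cv2
from station import r
def w(pic,p):
    R=cv2.Rodrigues(np.array(pic["rvec"],float))[0]
    return R.T@(np.array(p,float)-np.array(pic["tvec"],float).ravel())
def save(pic,n): cv2.imwrite(f"pics/{n}.png",pic["img"][:,:,::-1])
def pix(pic,p):
    K=np.array([[pic["fx"],0,pic["cx"]],[0,pic["fy"],pic["cy"]],[0,0,1.]])
    return cv2.projectPoints(np.array(p,float).reshape(-1,1,3),np.array(pic["rvec"],float),np.array(pic["tvec"],float),K,np.array(pic["dist"],float))[0].reshape(-1,2)
def ray(pic,uv,z):
    "world point at height z seen at pixel uv"
    K=np.array([[pic["fx"],0,pic["cx"]],[0,pic["fy"],pic["cy"]],[0,0,1.]])
    n=cv2.undistortPoints(np.array(uv,float).reshape(-1,1,2),K,np.array(pic["dist"],float)).reshape(-1,2)
    R=cv2.Rodrigues(np.array(pic["rvec"],float))[0]; c=-R.T@np.array(pic["tvec"],float).ravel()
    d=np.c_[n,np.ones(len(n))]@R
    return c+d*((z-c[2])/d[:,2])[:,None]
E
python3 - <<'E'
from h import *
np.set_printoptions(precision=3,suppress=True)
for c in ("top","scene"):
    p=r.read_camera(c); save(p,c+"0")
    for n in "rack ratchet_axis knob lever_nub clip0 clip1 clip2 clip3 form0_c form1_c pan oil sugar_jar bowl spatula brush spice_tin ramekin".split():
        L=r.landmark_of(p,n)
        print(c,n,[(round(d["p"],2),w(p,d["location"]),pix(p,w(p,d["location"]))[0].round()) for d in L[:6]])
print(r.observe())
E
```

```text
pics
top rack [(0.63, array([ 0.513, -0.024,  0.003]), array([350., 244.]))]
top ratchet_axis [(0.95, array([ 0.521, -0.187,  0.081]), array([408., 238.])), (0.49, array([ 0.547, -0.305,  0.079]), array([448., 228.]))]
top knob [(0.96, array([ 0.545, -0.302,  0.077]), array([448., 229.]))]
top lever_nub [(0.46, array([ 0.427, -0.19 ,  0.073]), array([410., 271.]))]
top clip0 [(0.97, array([ 0.514, -0.026,  0.049]), array([352., 242.])), (0.95, array([0.505, 0.033, 0.043]), array([331., 246.])), (0.77, array([ 0.517, -0.086,  0.044]), array([372., 241.]))]
top clip1 [(0.97, array([ 0.514, -0.026,  0.049]), array([352., 242.])), (0.95, array([0.505, 0.033, 0.043]), array([331., 246.])), (0.77, array([ 0.517, -0.086,  0.044]), array([372., 241.]))]
top clip2 [(0.97, array([ 0.514, -0.026,  0.049]), array([352., 242.])), (0.95, array([0.505, 0.033, 0.043]), array([331., 246.])), (0.77, array([ 0.517, -0.086,  0.044]), array([372., 241.]))]
top clip3 [(0.97, array([ 0.514, -0.026,  0.049]), array([352., 242.])), (0.95, array([0.505, 0.033, 0.043]), array([331., 246.])), (0.77, array([ 0.5
[... 3814 characters left out ...]
0.045, 0.002]), array([379., 234.])), (0.56, array([ 0.51 , -0.025, -0.005]), array([321., 246.]))]
scene ramekin [(0.84, array([0.344, 0.152, 0.003]), array([411., 254.])), (0.64, array([ 0.509, -0.026, -0.005]), array([321., 245.]))]
{'clock': 1.9, 'joint_pos': array([-1.306,  0.359,  1.51 , -0.   ,  1.273, -0.115]), 'joint_velocities': array([-0.002,  0.003, -0.001,  0.001,  0.   ,  0.   ]), 'tau': array([  0.   , -51.532, -27.112,   0.068,   0.025,  -0.   ]), 'ee_pos': array([ 0.222, -0.557,  0.203]), 'ee_rot': array([-3.141, -0.   ,  0.38 ]), 'force': array([ 0.963, -0.909, -0.173]), 'wrist_torque': array([0.066, 0.01 , 0.01 ]), 'finger_force': 0.0, 'gripper_width': 0.08798411180183141}
```

```bash
python3 - <<'E'
import cv2
i=cv2.imread("pics/top0.png"); cv2.imwrite("pics/top0c.png",cv2.resize(i[140:360,120:320],None,fx=2.7,fy=2.7,interpolation=cv2.INTER_CUBIC))
E
```

```text
(no output)
```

View pics/top0.png

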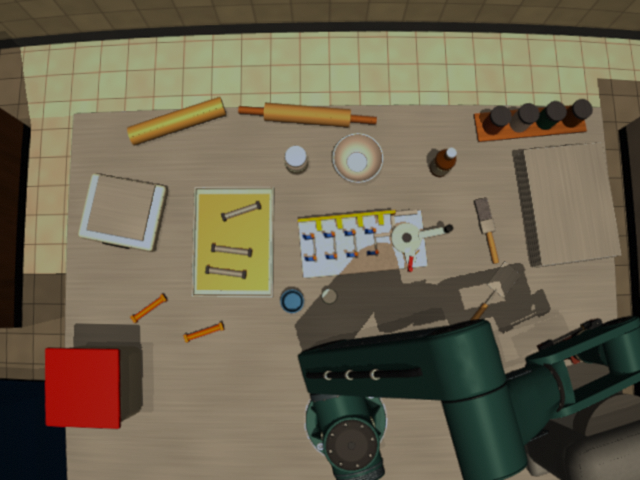

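View pics/top0c.png

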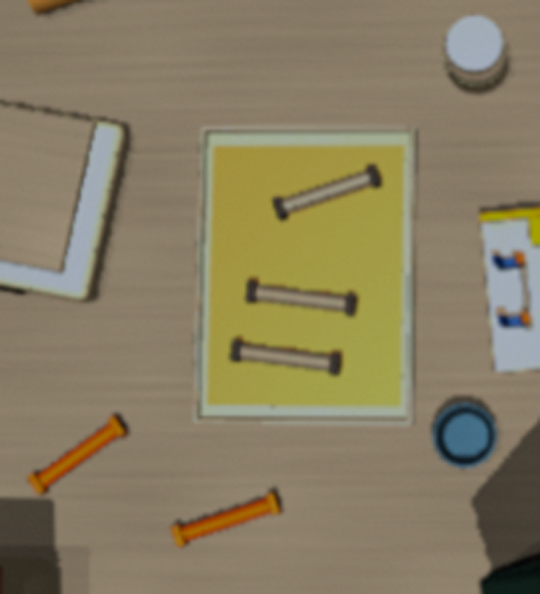

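View pics/scene0.png

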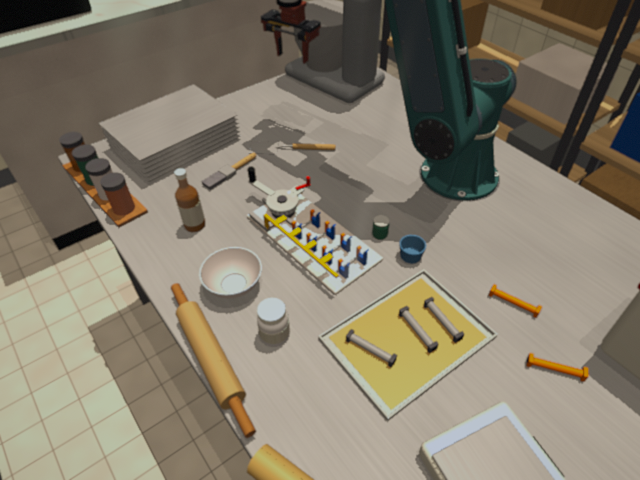

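The top view shows three steel forms in the pan at pixels (241,210), (232,250) and (226,272); those are the targets. The look-alikes are two orange bars outside the pan at (149,307) and (204,331), plus the rolling pins, and I'm leaving all of them alone. The crop confirms the steel tubes with dark plates. The clips sit around (300–395, 220–275), and the ratchet is at (408,238) with its red lever at (410,268) and knob at (448,229).

Next I'll take close looks with the wrist camera.

```bash
cat >> h.py <<'E'
np.set_printoptions(precision=4,suppress=True)
def down(x,y,z,yaw): return [x,y,z],[np.pi,0,yaw]
def look(x,y,z,yaw=0.):
    r.goto(*down(x,y,z,yaw)); return r.read_camera("wrist")
def forms(pic,z=0.015,dbg=False):
    "steel forms: list of (centre xy, yaw, length)"
    out=[]
    for lab in ("form0_c","form1_c"):
        for d in r.trace(pic,lab):
            m=np.array(d["region"]); v,u=np.nonzero(m)
            if len(u)<60: continue
            rgb=np.median(pic["img"][m].astype(float),axis=0)
            P=ray(pic,np.c_[u,v],z)[:,:2].astype(np.float32)
            (c,s,a)=cv2.minAreaRect(P*1000)
            if s[0]<s[1]: a+=90
            L=max(s);W=min(s); c=np.array(c)/1000
            if dbg: print(lab,round(d["p"],2),c,a,L,W,rgb)
            if d["p"]<.3 or not 95<L<140 or W>45 or rgb[0]>2*rgb[2]+20: continue
            if any(np.hypot(*(c-o[0]))<.03 for o in out): continue
            out.append((c,(np.deg2rad(a)+np.pi/2)%np.pi-np.pi/2,L))
    return sorted(out,key=lambda o:o[0][0])
E
python3 - <<'E'
from h import *
for n,(x,y) in dict(rack=(.51,-.02),pan=(.52,.33)).items():
    p=look(x-.03,y,.42); save(p,"w_"+n); print(n,r.observe()["clock"],w(p,[0,0,0]))
    if n=="rack":
        for l in "rack ratchet_axis knob lever_nub clip0".split():
            print(l,[(round(d["p"],2),w(p,d["location"])) for d in r.landmark_of(p,l)[:5]])
    else: print(forms(p,dbg=True))
E
```

```text
rack 4.2167 [ 0.5442 -0.0193  0.6009]
rack [(0.65, array([ 0.5126, -0.0249, -0.0007]))]
ratchet_axis [(0.91, array([ 0.5241, -0.184 ,  0.0847]))]
knob [(0.97, array([ 0.5458, -0.2998,  0.0784])), (0.33, array([ 0.431 , -0.1852,  0.0725]))]
lever_nub [(0.64, array([ 0.4311, -0.1873,  0.0731]))]
clip0 [(0.98, array([ 0.5079, -0.0222,  0.0421])), (0.9, array([ 0.5203, -0.0838,  0.0426])), (0.84, array([0.5033, 0.0998, 0.0473])), (0.65, array([0.5087, 0.0388, 0.0436])), (0.47, array([ 0.3319, -0.4265,  0.0027]))]
pan 5.8333 [0.5544 0.3304 0.6014]
form0_c 0.73 [0.4358 0.3475] 81.94652557373047 122.09906005859375 26.776811599731445 [168. 156. 137.]
form0_c 0.57 [0.3319 0.5784] 124.64355850219727 129.1201171875 23.792848587036133 [234. 127.   0.]
form1_c 0.87 [0.5007 0.3305] 81.72191619873047 121.77864074707031 22.80255126953125 [104.  96.  86.]
[(array([0.4358, 0.3475]), np.float64(1.4302366818313317), 122.09906005859375), (array([0.5007, 0.3305]), np.float64(1.4263165087067353), 121.77864074707031)]
```

View pics/w_rack.png

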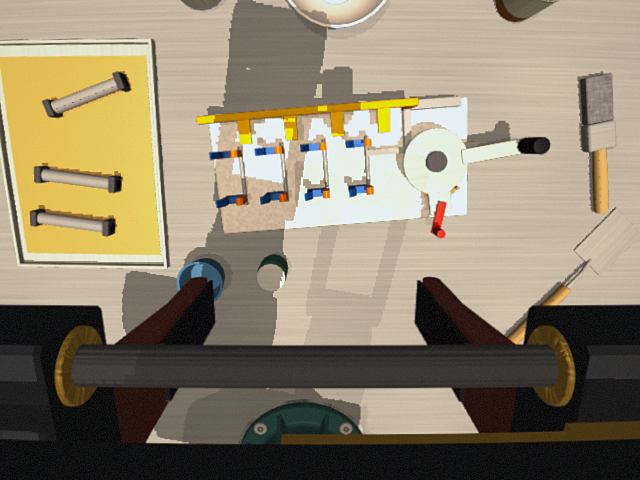

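View pics/w_pan.png

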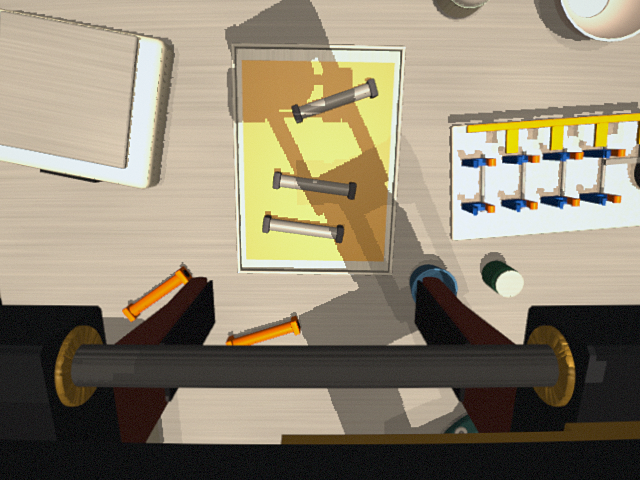

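The rack view shows four empty clips at about (227,178), (272,174), (317,170) and (360,167), with the comb open above them. The ratchet is at (436,161), the red nub at (438,232) and the knob at (535,146). The pan view shows three steel forms at (335,101), (315,186) and (303,229). The two orange look-alikes are at (157,295) and (265,332).

Now I'll refine the rack pose and pick up the middle form. Its neighbour is 62 mm away, so I'll offset the gripper.

```bash
cat >> h.py <<'E'
def pick(c,yaw,off=0.,zt=0.024):
    "grip a form lying at c; off shifts the gripper in +x-ish normal direction"
    n=np.array([np.sin(yaw),-np.cos(yaw)]); n=n*np.sign(n[0]); q=c+off*n
    best=None
    j0=r.observe()["joint_pos"]
    for k in (yaw,yaw-np.pi,yaw+np.pi):
        j=r.solve_ik(*down(*q,.12,k))
        if j is not None and abs(j[5])<2.8:
            e=abs(j[5]-j0[5])
            if best is None or e<best[0]: best=(e,k)
    k=best[1]; r.goto(*down(*q,.12,k))
    hit=r.move_l([*q,zt],v=.1,contact_N=15)
    r.grasp(40)
    wd=r.observe()["gripper_width"]
    r.move_l([*q,.16],v=.15)
    s=r.observe(); print("pick",hit,wd,s["gripper_width"],s["finger_force"],s["clock"]); return k
E
python3 - <<'E'
from h import *
p=look(.46,-.02,.30); save(p,"w_rack2")
for l in "rack clip0".split():
    print(l,[(round(d["p"],2),w(p,d["location"])) for d in r.landmark_of(p,l)[:5]])
hsv=cv2.cvtColor(p["img"],cv2.COLOR_RGB2HSV)
m=((abs(hsv[...,0].astype(int)-113)<12)&(hsv[...,1]>130)&(hsv[...,2]>60)).astype(np.uint8); m[300:]=0
n,_,st,ce=cv2.connectedComponentsWithStats(m)
for i in range(1,n):
    if st[i,4]>40: print("blue",ce[i],st[i,:5],ray(p,[ce[i]],.05)[0])
q=look(.49,.33,.25); save(q,"w_pan2")
print(forms(q,dbg=True))
E
```

```text
rack [(0.73, array([ 0.5129, -0.0237,  0.001 ])), (0.4, array([ 0.3261, -0.4242, -0.    ]))]
clip0 [(0.92, array([ 0.5194, -0.0828,  0.0435])), (0.77, array([0.5096, 0.0369, 0.0468])), (0.61, array([0.5007, 0.0994, 0.0463])), (0.56, array([ 0.5106, -0.0235,  0.0417]))]
blue [367.1238 124.4505] [356 120  23  10 202] [ 0.5485 -0.0731  0.05  ]
blue [309.1139 129.1337] [298 125  24   9 202] [ 0.5437 -0.0125  0.05  ]
blue [244.6286 133.7905] [238 130  14   9 105] [0.539  0.0552 0.05  ]
blue [257.6421 134.1263] [252 130  12   9  95] [0.5387 0.0415 0.05  ]
blue [186.4427 138.9542] [179 135  16   9 131] [0.5341 0.117  0.05  ]
blue [201.4    138.9286] [197 135  10   9  70] [0.534  0.1011 0.05  ]
blue [370.2877 184.2972] [360 178  23  15 212] [ 0.4864 -0.0783  0.05  ]
blue [314.2243 188.8692] [303 183  26  14 214] [ 0.4814 -0.0179  0.05  ]
blue [264.6071 191.5268] [258 187  18  11 112] [0.4785 0.0358 0.05  ]
blue [210.2727 195.5974] [206 191  14  10  77] [0.4742 0.0952 0.05  ]
blue [251.5463 195.7407] [246 190  12  12 108] [0.474  0.0502 0.05  ]
blue [195.8142 200.3451] [189 195  14  11 113] [0.469  0.1113 0.05  ]
form0_c 0.94 [0.355 0.55 ] 128.1431770324707 60.936676025390625 16.802080154418945 [233. 116.   0.]
form0_c 0.6 [0.2608 0.4156] 107.82078742980957 124.05274200439453 33.56553268432617 [233. 120.   0.]
form0_c 0.56 [0.4357 0.3477] 82.28956604003906 125.34911346435547 30.37649154663086 [140. 128. 112.]
form1_c 0.79 [0.5003 0.3302] 82.41203308105469 123.90843200683594 25.84510040283203 [105.   97.   86.5]
form1_c 0.17 [0.3853 0.0532] 89.51882934570312 23.503902435302734 4.859306812286377 [22. 40. 29.]
[(array([0.4357, 0.3477]), np.float64(1.4362238674359933), 125.34911346435547), (array([0.5003, 0.3302]), np.float64(1.4383613205268913), 123.90843200683594)]
```

View pics/w_rack2.png

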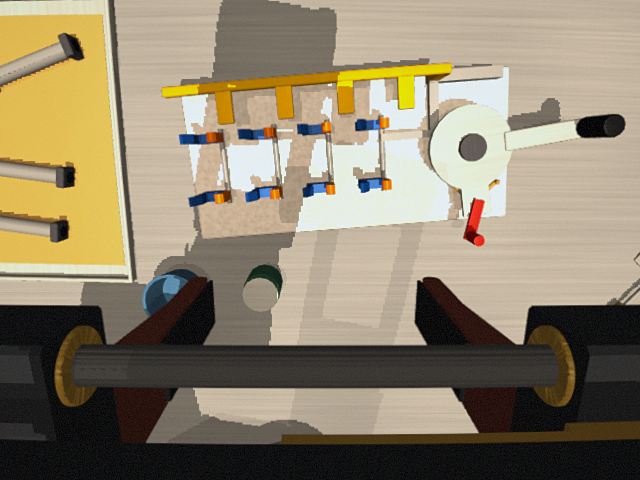

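The rack pose comes out at about (0.512, -0.0235) with a yaw of about 0.08. The close view agrees: clips at (205,165), (262,160), (315,157) and (370,153), nub at (476,240). Picking and placing the first form in clip 0.

```bash
cat >> h.py <<'E'
RO=np.array([.5118,-.0235]); RY=0.08
def loc(x,y): return RO+np.array([np.cos(RY)*x-np.sin(RY)*y,np.sin(RY)*x+np.cos(RY)*y])
def torack(p): d=np.asarray(p)[:2]-RO; return np.array([np.cos(RY)*d[0]+np.sin(RY)*d[1],-np.sin(RY)*d[0]+np.cos(RY)*d[1]])
def ryaw(q,z=.16):
    j0=r.observe()["joint_pos"]; b=[]
    for k in (RY,RY-np.pi,RY+np.pi):
        j=r.solve_ik(*down(*q,z,k))
        if j is not None and abs(j[5])<2.8: b.append((abs(j[5]-j0[5]),k))
    return min(b)[1]
def above(i,z=.14):
    q=loc(0,-.06+.06*i); k=ryaw(q); r.goto(*down(*q,z,k)); return q
def press(i,zend=.067):
    "closed fingertips push the form down; TCP is 14 mm above the tips"
    q=loc(0,-.06+.06*i); r.grasp(10); r.move_l([*q,.095],v=.15)
    hit=r.move_l([*q,zend],v=.03,contact_N=45)
    print("press",hit,r.observe()["ee_pos"],r.observe()["force"]); r.move_l([*q,.16],v=.15); r.ungrasp()
E
python3 - <<'E'
from h import *
pick(np.array([.5003,.3302]),1.437,off=.013)
q=above(0); print(r.observe()["gripper_width"])
r.move_l([*q,.085],v=.1)
f0=r.observe()["force"]
for z in (.078,.070,.062,.0535):
    h=r.move_l([*q,z],v=.03,contact_N=40); s=r.observe(); print(h,s["ee_pos"],s["force"]-f0,s["gripper_width"])
    if h: break
p=r.read_camera("scene"); save(p,"s1")
cv2.imwrite("pics/s1c.png",cv2.resize(p["img"][150:310,220:420,::-1],None,fx=4,fy=3.7,interpolation=cv2.INTER_CUBIC))
E
```

```text
pick False 0.0007573434062135161 0.0004614484683012698 0.0 13.7667
0.0003606996901495278
False [ 0.5165 -0.0833  0.078 ] [ 0.4906 -1.0561 -0.7941] 0.0004416229916020577
False [ 0.5163 -0.0832  0.0697] [ 0.2949 -0.1299  0.6409] 0.000395813855601562
False [ 0.5164 -0.0832  0.0617] [-0.3853  0.3549 -0.5791] 0.0004004005083647361
False [ 0.5163 -0.0832  0.0532] [ 0.6468 -1.2311 -0.4005] 0.00045398542002223906
```

View pics/s1c.png

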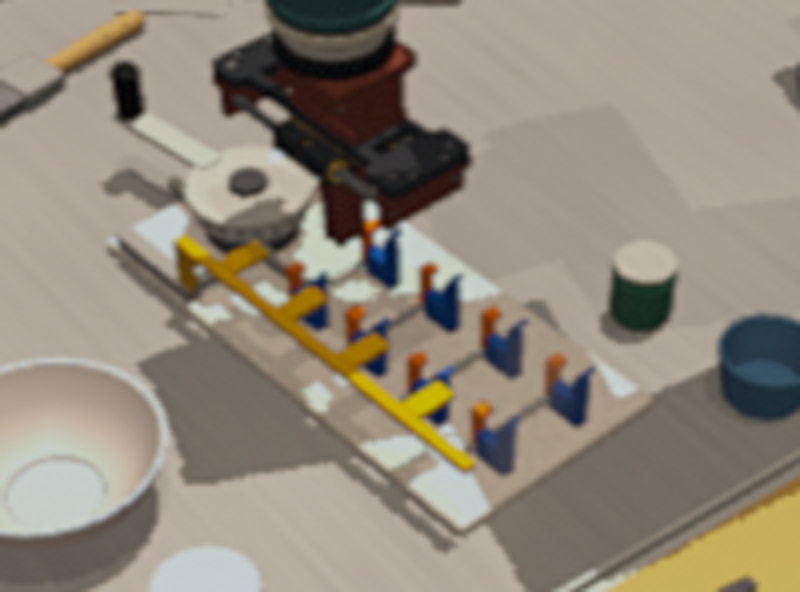

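The picture shows the clips empty and the gripper closed on nothing, so the pick missed. I'll lift off and look at the pan again.

```bash
python3 - <<'E'
from h import *
s=r.observe()["ee_pos"]; r.move_l([s[0],s[1],.2],v=.2); r.ungrasp()
q=look(.49,.33,.30); save(q,"w_pan3")
print(forms(q,dbg=True), r.observe()["clock"])
E
```

```text
form0_c 0.98 [0.3414 0.5633] 127.53602981567383 98.60940551757812 22.69845962524414 [234. 122.   0.]
form0_c 0.72 [0.4357 0.3473] 81.98207092285156 122.7536849975586 28.307937622070312 [152. 143. 124.]
form0_c 0.62 [0.2341 0.4577] 90.38788539171219 29.846742630004883 18.466938018798828 [233. 140.   0.]
form1_c 0.62 [0.5094 0.0335] 94.98099756240845 199.96327209472656 170.9425506591797 [229. 237. 232.]
form1_c 0.6 [0.5008 0.3305] 82.13534545898438 122.57966613769531 25.547401428222656 [105.  97.  86.]
[(array([0.4357, 0.3473]), np.float64(1.4308570652072659), 122.7536849975586), (array([0.5008, 0.3305]), np.float64(1.4335322105222508), 122.57966613769531)] 21.6667
```

View pics/w_pan3.png

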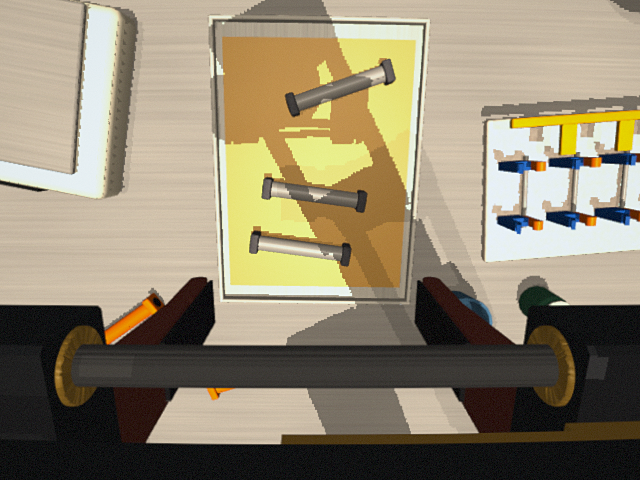

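The form is untouched at (315,193). I'll rerun the descent with state printed to see why.

```bash
python3 - <<'E'
from h import *
c=np.array([.5006,.3303]); yaw=1.433
n=np.array([np.sin(yaw),-np.cos(yaw)]); q=c+.013*n
k=yaw-np.pi if r.solve_ik(*down(*q,.12,yaw-np.pi)) is not None else yaw
for k in (yaw,yaw-np.pi): print(k,r.solve_ik(*down(*q,.12,k)))
k=yaw if abs(r.solve_ik(*down(*q,.12,yaw))[5])<2.8 else yaw-np.pi
r.goto(*down(*q,.12,k)); s=r.observe(); print(s["ee_pos"],s["ee_rot"],s["gripper_width"])
h=r.move_l([*q,.024],v=.1); s=r.observe(); print(h,s["ee_pos"],s["ee_rot"],s["gripper_width"],s["force"])
p=r.read_camera("wrist"); save(p,"w4")
E
```

```text
1.433 [ 0.4559  0.4542  1.5806 -0.      1.1068  0.5937]
-1.708592653589793 [ 0.4559  0.4542  1.5806  0.      1.1068 -2.5479]
[0.514  0.3286 0.1205] [ 3.1409 -0.0005  1.4316] 0.08784247384247629
False [0.514  0.3288 0.0246] [ 3.1406 -0.0007  1.433 ] 0.0880822690934444 [ 0.0057 -0.3069  0.0417]
```

View pics/w4.png

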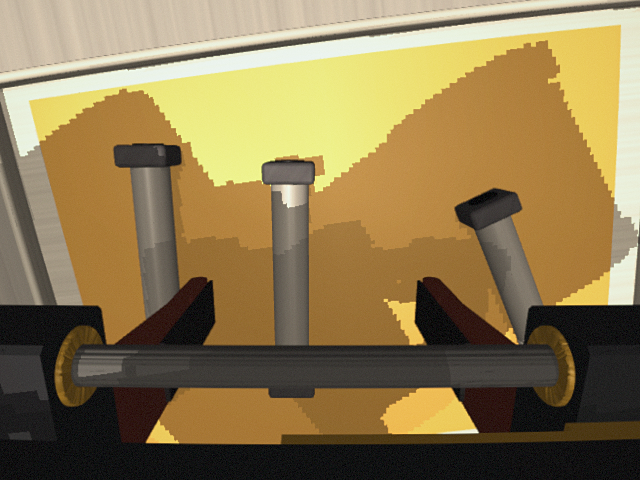

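The fingers straddle the form correctly: the form is at (290,270), between fingers at (200,290) and (430,290). I'll close here and watch the width, and go deeper if it fails.

```bash
python3 - <<'E'
from h import *
s=r.observe()["ee_pos"]
for z in (.024,.019):
    r.move_l([s[0],s[1],z],v=.05,contact_N=15)
    r.grasp(40); o=r.observe(); print(z,o["ee_pos"],o["gripper_width"],o["finger_force"])
    if o["gripper_width"]>.012: break
    print(forms(r.read_camera("wrist"),dbg=True))
    r.move_l([s[0],s[1],.06]); r.ungrasp()
E
```

```text
0.024 [0.5142 0.3289 0.024 ] 0.0005655601984811897 0.0
form0_c 0.88 [0.4335 0.3574] 77.52568817138672 103.92049407958984 32.47833251953125 [107.  99.  88.]
form1_c 0.94 [0.5035 0.3552] 82.10128784179688 73.57437896728516 25.50223731994629 [113. 105.  95.]
[(array([0.4335, 0.3574]), np.float64(1.3530785134651202), 103.92049407958984)]
0.019 [0.5141 0.3289 0.019 ] 0.0005418025097749039 0.0
form0_c 0.83 [0.4356 0.3452] 82.37063598632812 126.4384536743164 32.3364372253418 [106.  99.  88.]
form1_c 0.56 [0.5038 0.3558] 82.05216217041016 70.75762176513672 24.9580078125 [114. 106.  96.]
[(array([0.4356, 0.3452]), np.float64(1.4376388049231528), 126.4384536743164)]
```

```bash
python3 - <<'E'
from h import *
s=r.observe()["ee_pos"]
h=r.move_l([s[0],s[1],.012],v=.03,contact_N=8); o=r.observe(); print(h,o["ee_pos"],o["force"])
z=o["ee_pos"][2]+(.002 if h else .004)
r.move_l([s[0],s[1],z],v=.03)
r.grasp(40); o=r.observe(); print(z,o["ee_pos"],o["gripper_width"],o["finger_force"],o["force"])
p=r.read_camera("wrist"); t=r.read_camera("scene")
a=p["img"][130:400,150:500]; b=cv2.resize(t["img"][280:370,350:470],None,fx=3,fy=3,interpolation=cv2.INTER_CUBIC)
cv2.imwrite("pics/c5.png",np.hstack([a,b])[:,:,::-1])
E
```

```text
False [0.5143 0.329  0.0122] [ 0.3737  0.0691 -0.1348]
0.016207862524522002 [0.5142 0.3289 0.0162] 0.0007286969639996556 0.0 [ 0.1289  0.5798 -1.099 ]
```

View pics/c5.png

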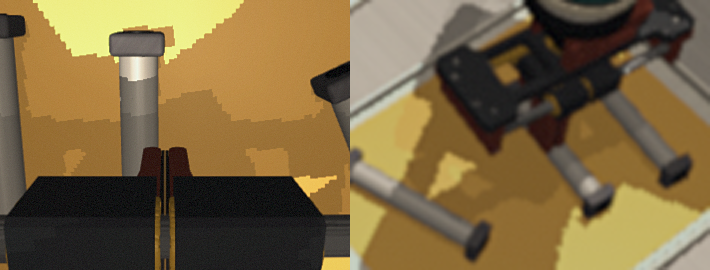

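The closed fingers appear to sit over the tube with no contact, at (165,165) in the left crop, so the tips must be higher than stated. I'll probe downwards gently.

```bash
python3 - <<'E'
from h import *
s=r.observe()["ee_pos"]
r.ungrasp()
for z in (.008,.004,.0,-.004,-.008,-.012):
    h=r.move_l([s[0],s[1],z],v=.02,contact_N=5); o=r.observe(); print(h,o["ee_pos"],o["force"],o["joint_pos"])
    if h: break
E
```

```text
False [0.514  0.3288 0.0078] [ 0.0964 -0.4066 -0.1784] [0.4559 0.5973 1.6641 0.     0.8804 0.5938]
False [0.514  0.3288 0.0038] [ 0.1341  0.1169 -0.1526] [ 0.4559  0.6029  1.6664 -0.      0.8726  0.5938]
False [ 0.514   0.3288 -0.0002] [ 0.6289  0.2167 -0.0715] [ 0.4559  0.6087  1.6685 -0.      0.8648  0.5937]
False [ 0.514   0.3288 -0.0042] [ 0.5718 -0.0434 -0.0552] [0.4559 0.6144 1.6706 0.     0.857  0.5937]
False [ 0.514   0.3288 -0.0082] [-0.1965  0.1592  0.6154] [ 0.4559  0.6201  1.6726 -0.      0.8492  0.5937]
False [ 0.514   0.3288 -0.0122] [-0.7789  1.3839 -0.3774] [ 0.4559  0.6259  1.6745 -0.      0.8415  0.5937]
```

```bash
python3 - <<'E'
from h import *
s=r.observe()["ee_pos"]
h=r.move_l([s[0],s[1],-.06],v=.015,contact_N=5); o=r.observe(); print(h,o["ee_pos"],o["force"],o["clock"])
z=o["ee_pos"][2]
r.move_l([s[0],s[1],z+.012],v=.03)
p=r.read_camera("wrist"); t=r.read_camera("scene")
a=p["img"][130:400,150:500]; b=cv2.resize(t["img"][280:370,350:470],None,fx=3,fy=3,interpolation=cv2.INTER_CUBIC)
cv2.imwrite("pics/c6.png",np.hstack([a,b])[:,:,::-1])
E
```

```text
True [ 0.5142  0.3289 -0.0165] [-1.1229 -0.0817  5.4555] 39.9417
```

View pics/c6.png

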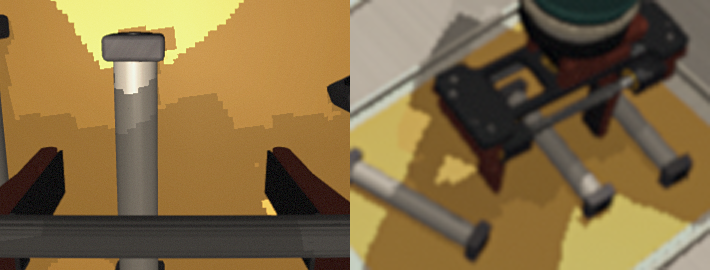

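Floor contact came at a reported z of -0.0165. The real tips are therefore about 33 mm higher than the stated tool geometry. I'll use tip z = TCP z + 0.0195 from here and grip at tip z ≈ 0.010.

```bash
python3 - <<'E'
from h import *
s=r.observe()["ee_pos"]
r.move_l([s[0],s[1],-.0095],v=.03)
r.grasp(40); o=r.observe(); print(o["ee_pos"],o["gripper_width"],o["finger_force"],o["force"])
if o["gripper_width"]>.014:
    r.move_l([s[0],s[1],.13],v=.15); o=r.observe(); print(o["ee_pos"],o["gripper_width"],o["finger_force"],o["clock"])
E
```

```text
[ 0.5138  0.3287 -0.0095] 0.01723736132650877 40.00025153160095 [-0.774  -0.3043  1.786 ]
[0.5132 0.3283 0.1291] 0.017024603779801424 39.99968647956848 43.1
```

Grasped (17 mm wide). I'll take it above clip 0 and check the held form's pose against the tool with the scene and top cameras.

```bash
python3 - <<'E'
from h import *
q=above(0,.12); r.move_l([*q,.06],v=.15); o=r.observe(); print(q,o["ee_pos"],o["gripper_width"])
for c in ("scene","wrist","top"):
    t=r.read_camera(c)
    for n in ("form0_c","form1_c"):
        print(c,n,[(round(d["p"],2),w(t,d["location"])) for d in r.landmark_of(t,n)[:5]])
    if c=="wrist": a=t["img"][100:400,150:500]
    if c=="scene": b=cv2.resize(t["img"][170:270,260:370],None,fx=3.,fy=3.,interpolation=cv2.INTER_CUBIC)
cv2.imwrite("pics/c7.png",np.hstack([a,b])[:,:,::-1])
E
```

```text
[ 0.5166 -0.0833] [ 0.5169 -0.0828  0.0601] 0.016901705021704534
scene form0_c [(0.85, array([0.4343, 0.3462, 0.0222])), (0.59, array([0.2564, 0.4096, 0.0135])), (0.59, array([0.3346, 0.577 , 0.0135]))]
scene form1_c [(0.73, array([ 0.7451, -0.2962,  0.0008])), (0.53, array([ 0.5125, -0.0785,  0.0879]))]
wrist form0_c [(0.64, array([0.5066, 0.0381, 0.0462]))]
wrist form1_c [(0.76, array([ 0.5179, -0.0842,  0.0866]))]
top form0_c [(0.84, array([0.4362, 0.3466, 0.0164])), (0.69, array([0.3318, 0.5769, 0.0122])), (0.67, array([0.5033, 0.0972, 0.0428])), (0.52, array([0.2599, 0.4138, 0.01  ]))]
top form1_c [(0.39, array([ 0.5125, -0.0827,  0.0865]))]
```

View pics/c7.png

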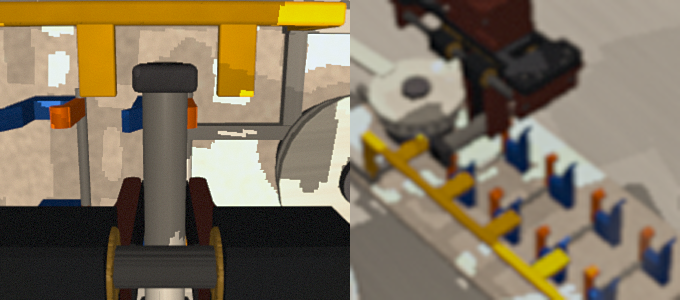

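The form is held at (170,150) in the left crop, between the blue prong (left) and the orange jaw (right). Its measured position matches the tool within about 2–3 mm in xy. Pushing it down.

```bash
cat >> h.py <<'E'
DZ=-.0245   # TCP z = form centre z + DZ (gripped); tips at TCP+0.0195
def insert(i,zc=(.066,.060,.055,.050,.045)):
    q=loc(0,-.06+.06*i); f0=r.observe()["force"]
    for z in zc:
        h=r.move_l([*q,z+DZ],v=.03,contact_N=40); s=r.observe()
        print(h,z,s["ee_pos"],s["force"]-f0,s["gripper_width"])
        if h: break
E
python3 - <<'E'
from h import *
insert(0)
E
```

```text
False 0.066 [ 0.5166 -0.0833  0.0414] [-0.8153 -0.8717 -0.371 ] 0.016814068812481417
False 0.06 [ 0.5173 -0.0832  0.0356] [2.8482 1.3443 1.7864] 0.016847499280323284
False 0.055 [ 0.5176 -0.0837  0.0308] [ 2.5466 -0.7838  2.6831] 0.01750117306459342
False 0.05 [ 0.5173 -0.0836  0.0255] [ 4.1755 -1.6488  0.4004] 0.016826016930142268
False 0.045 [ 0.5168 -0.0837  0.0204] [ 2.0609 -2.2922  1.7974] 0.017072901217453713
```

```bash
cat >> h.py <<'E'
def press(i,zend=.034):
    "closed fingertips push on the form's top (54 mm when seated -> TCP .0345)"
    q=loc(0,-.06+.06*i); r.grasp(10); r.move_l([*q,.06],v=.15); f0=r.observe()["force"]
    hit=r.move_l([*q,zend],v=.03,contact_N=30); o=r.observe()
    print("press",hit,o["ee_pos"],o["force"]-f0); r.move_l([*q,.14],v=.15); r.ungrasp()
def pick(c,yaw,off=0.):
    n=np.array([np.sin(yaw),-np.cos(yaw)]); n=n*np.sign(n[0]); q=c+off*n
    k=min((abs(j[5]),k) for k in (yaw,yaw-np.pi,yaw+np.pi) for j in [r.solve_ik(*down(*q,.1,k))] if j is not None)[1]
    r.goto(*down(*q,.09,k))
    hit=r.move_l([*q,-.0095],v=.1,contact_N=15); r.grasp(40); wd=r.observe()["gripper_width"]
    r.move_l([*q,.13],v=.15); s=r.observe(); print("pick",hit,wd,s["gripper_width"],s["clock"])
    return .014<s["gripper_width"]<.03
E
python3 - <<'E'
from h import *
q=loc(0,-.06); r.ungrasp(); r.move_l([*q,.14],v=.15); press(0)
p=look(.44,.03,.30); save(p,"w8"); print(forms(p,z=.045,dbg=True))
p=look(.49,.33,.25); print(forms(p,dbg=True)); save(p,"w9")
print([(round(d["p"],2),w(p,d["location"])) for n in ("form0_c","form1_c") for d in r.landmark_of(p,n)],r.observe()["clock"])
E
```

```text
press False [ 0.5163 -0.0833  0.0343] [-3.0869 -0.4696  4.9511]
form0_c 0.63 [0.4405 0.3261] 82.14462280273438 118.9732666015625 27.174970626831055 [165. 152. 126.]
form0_c 0.38 [ 0.5261 -0.2166] 138.15904235839844 182.68362426757812 134.43858337402344 [230. 234. 211.]
form1_c 0.95 [ 0.5146 -0.0817] 3.8033225536346436 122.40081024169922 29.069604873657227 [165. 154. 137.]
[(array([0.4405, 0.3261]), np.float64(1.4336941307165274), 118.9732666015625), (array([ 0.5146, -0.0817]), np.float64(0.06638050107628324), 122.40081024169922)]
form0_c 0.93 [0.2608 0.4145] 107.64163589477539 127.8942642211914 36.22710037231445 [232. 121.   0.]
form0_c 0.65 [0.354  0.5493] 130.70784378051758 58.49277877807617 17.31692886352539 [233. 121.   0.]
form0_c 0.63 [0.4362 0.3477] 82.43075561523438 122.97085571289062 29.073074340820312 [140.  131.  115.5]
form0_c 0.63 [0.5075 0.0536] 4.806459903717041 169.73919677734375 161.3190155029297 [229. 237. 232.]
[(array([0.4362, 0.3477]), np.float64(1.438688090392644), 122.97085571289062)]
[(0.95, array([0.3278, 0.5768, 0.0131])), (0.78, array([0.2628, 0.4147, 0.0075])), (0.66, array([0.4311, 0.35  , 0.0129])), (0.23, array([0.5062, 0.0385, 0.0449]))] 57.5083
```

View pics/w8.png

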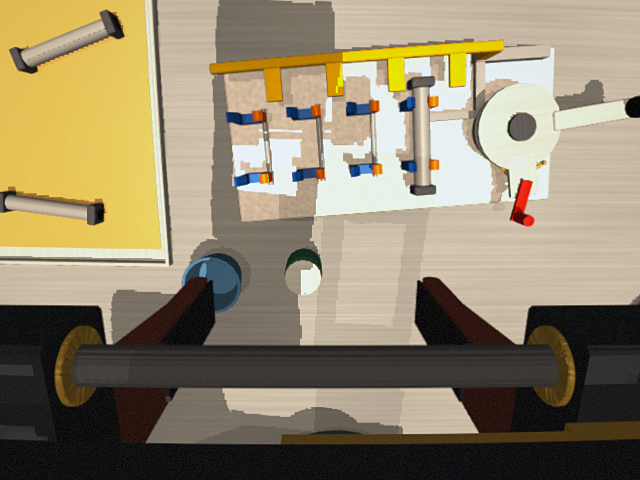

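The first form is seated in clip 0 at (422,135); the press met its top at the right height. The second form goes to clip 2, then I'll look at the third.

```bash
python3 - <<'E'
from h import *
assert pick(np.array([.4360,.3477]),1.436,.007)
above(2,.12); print(r.observe()["gripper_width"])
insert(2)
q=loc(0,.06); print(r.observe()["gripper_width"]); r.ungrasp(); r.move_l([*q,.14],v=.15); press(2)
p=look(.56,.31,.28); print(forms(p,dbg=True)); save(p,"w10")
t=r.read_camera("scene"); print([(n,round(d["p"],2),w(t,d["location"])) for n in ("form0_c","form1_c") for d in r.landmark_of(t,n)],r.observe()["clock"])
E
```

```text
pick False 0.017099812155078217 0.016920628636483536 62.0667
0.016900689025678487
False 0.066 [0.5071 0.0363 0.0416] [-0.4721  0.5355  0.0108] 0.01731124734432561
False 0.06 [0.5077 0.0364 0.0355] [0.9785 1.563  1.1351] 0.017244122250973885
False 0.055 [0.5081 0.0359 0.0307] [ 2.6523 -0.6712  2.7044] 0.01697885076025874
False 0.05 [0.5079 0.036  0.0256] [ 3.666  -1.932  -0.0912] 0.016524092749222084
False 0.045 [0.5072 0.0359 0.0204] [ 2.612  -4.4534  0.5833] 0.017163870863006272
0.017163870863006272
press False [0.5066 0.0363 0.0343] [-1.9164 -0.5278  5.8569]
form0_c 0.74 [0.5012 0.0142] 179.50051879882812 123.37973022460938 35.60600280761719 [171. 159. 141.]
form0_c 0.62 [0.2622 0.4131] 108.72368431091309 126.05343627929688 37.00529098510742 [225. 103.   0.]
[(array([0.5012, 0.0142]), np.float64(-0.008717591512265699), 123.37973022460938)]
[('form0_c', 0.79, array([0.331 , 0.5782, 0.0154])), ('form0_c', 0.77, array([0.2542, 0.4091, 0.014 ])), ('form0_c', 0.73, array([0.5056, 0.037 , 0.048 ])), ('form0_c', 0.63, array([ 0.5124, -0.0804,  0.0399])), ('form1_c', 0.7, array([ 0.5139, -0.0814,  0.0461]))] 76.225
```

View pics/w10.png

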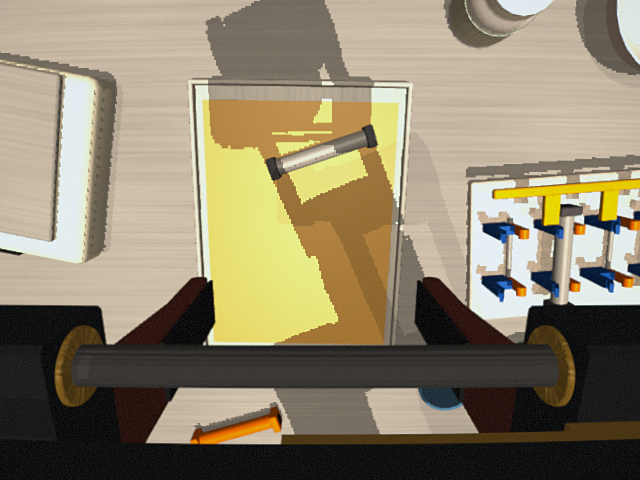

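The third form is in the pan with its ends at (273,169) and (370,137), and clip 2 is loaded at (563,255). Clip 3's neighbour is now full, so opening the fingers down there would hit it. I'll insert fully, slacken the grip to 3 N, slide up off the form, then open and press.

```bash
python3 - <<'E'
from h import *
p=r.read_camera("wrist"); e=ray(p,[[273,169],[370,137]],.016)[:,:2]
d=e[0]-e[1]; c=e.mean(0); yaw=np.arctan2(d[1],d[0]); print(c,yaw,np.hypot(*d))
if not pick(c,yaw,0): raise SystemExit
above(3,.12); print(r.observe()["gripper_width"])
insert(3)
q=loc(0,.12); o=r.observe()
if o["gripper_width"]>.014:
    r.grasp(3); f0=r.observe()["force"]
    r.move_l([*q,.046],v=.03); o=r.observe(); print(o["gripper_width"],o["force"]-f0)
    r.move_l([*q,.06],v=.1)
    if o["gripper_width"]<.012 or True: 
        t=r.read_camera("scene"); print([(n,round(d["p"],2),w(t,d["location"])) for n in ("form0_c","form1_c") for d in r.landmark_of(t,n)])
print(r.observe()["clock"],r.observe()["gripper_width"])
E
```

```text
[0.6178 0.3029] 1.882491182768787 0.11116397447089207
pick False 0.016813722202854837 0.017074835853521028 81.275
0.017170011983347264
False 0.066 [0.5023 0.0961 0.0416] [-0.0074  0.3107 -0.0198] 0.01740779579939982
False 0.06 [0.5029 0.0963 0.0355] [1.7583 1.3395 1.3051] 0.016773663218305913
False 0.055 [0.5034 0.0958 0.0308] [ 2.9382 -1.7518  3.239 ] 0.017025355717121722
False 0.05 [0.5032 0.0959 0.0255] [ 4.269  -1.0675  0.5635] 0.017178565260635863
False 0.045 [0.5025 0.0958 0.0204] [ 4.46   -3.8858 -0.3062] 0.0170439948604726
0.0003879241543036462 [-4.244   4.3946  1.0532]
[('form0_c', 0.96, array([0.3305, 0.5783, 0.0139])), ('form0_c', 0.79, array([0.2539, 0.4085, 0.0126])), ('form0_c', 0.59, array([0.5055, 0.0385, 0.0488])), ('form1_c', 0.79, array([ 0.5141, -0.0795,  0.0434])), ('form1_c', 0.45, array([0.5018, 0.039 , 0.0506])), ('form1_c', 0.27, array([ 0.7606, -0.0479,  0.0005]))]
88.3417 0.000771884269442019
```

It slid off cleanly. Next I'll press, check all three, and measure the ratchet.

```bash
python3 - <<'E'
from h import *
press(3)
p=look(.45,.0,.30); save(p,"w11")
print([(o[0],torack(o[0]),o[1]-RY) for o in forms(p,z=.045)])
P={}
for h in ((.43,-.12,.28),):
    t=look(*h)
    for n in ("ratchet_axis","knob","lever_nub"):
        print(n,[(round(d["p"],2),w(t,d["location"]),torack(w(t,d["location"]))) for d in r.landmark_of(t,n)[:2]])
save(t,"w12"); a=p["img"][20:260,150:640]; b=t["img"][20:320,150:640]
cv2.imwrite("pics/c12.png",np.vstack([a,b])[:,:,::-1]); print(r.observe()["clock"])
E
```

```text
press False [0.5019 0.0961 0.0343] [-3.3377 -0.005   6.6989]
[(array([0.5044, 0.037 ]), array([-0.0025,  0.0609]), np.float64(-0.006465137198246859)), (array([ 0.5148, -0.0828]), array([-0.0017, -0.0594]), np.float64(-0.0022785897079932588))]
ratchet_axis [(0.62, array([ 0.5254, -0.1832,  0.0826]), array([ 0.0008, -0.1602]))]
knob [(0.79, array([ 0.547 , -0.298 ,  0.0808]), array([ 0.0132, -0.2764])), (0.39, array([0.5093, 0.0405, 0.045 ]), array([0.0026, 0.064 ]))]
lever_nub [(0.84, array([ 0.4354, -0.1847,  0.073 ]), array([-0.089 , -0.1546])), (0.57, array([0.5046, 0.0989, 0.046 ]), array([0.0026, 0.1226]))]
93.7667
```

View pics/c12.png

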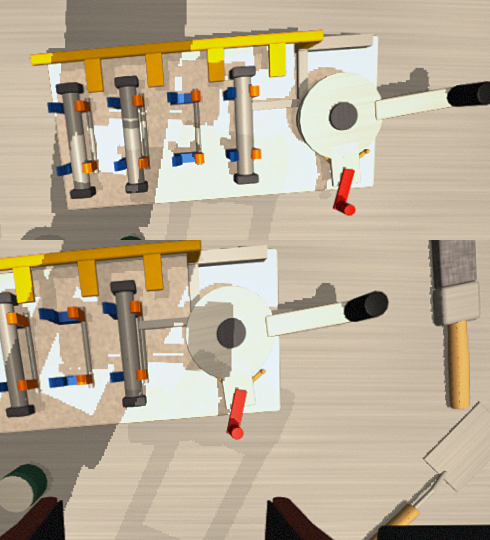

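All three forms are seated, with clip 1 empty. The nub is at (236,432) in the lower half and the knob at (370,303). The handle reads about 0.11 rad. Now I'll flip the lever with closed fingers along its arc.

```bash
cat >> h.py <<'E'
AX=np.array([0.,-.16])
def nubl(lev,hd):
    a=np.pi+hd; b=a+lev
    return AX+.06*np.array([np.cos(a),np.sin(a)])+.035*np.array([np.cos(b),np.sin(b)]), np.array([-np.sin(b),np.cos(b)])
def knobl(hd,R=.12): return AX+R*np.array([np.sin(hd),-np.cos(hd)])
def state():
    "handle and lever angle estimates from scene+top"
    for c in ("scene","top"):
        t=r.read_camera(c)
        k=[d for d in r.landmark_of(t,"knob") if d["p"]>.3]; l=[d for d in r.landmark_of(t,"lever_nub") if d["p"]>.3]
        hd=None
        if k:
            v=torack(w(t,k[0]["location"]))-AX; hd=np.arctan2(v[0],-v[1]); print(c,"handle",hd,np.hypot(*v))
        if l:
            n=torack(w(t,l[0]["location"])); print(c,"nub",n,"expect",[nubl(x,hd)[0] for x in (-.35,.35)] if hd is not None else "")
E
python3 - <<'E'
from h import *
hd=.113; z=.0475; off=.0195
n,t=nubl(-.35,hd); q=loc(*(n-(off+.006)*t)); r.grasp(10)
r.goto(*down(*q,.10,RY)); r.move_l([*q,z],v=.1,contact_N=6); print(r.observe()["ee_pos"])
f0=r.observe()["force"]
for th in (-.35,-.2,-.05,.1,.25,.35):
    n,t=nubl(th,hd); h=r.move_l([*loc(*(n-off*t)),z],v=.04,contact_N=9); print(th,h,r.observe()["force"]-f0)
    if h: break
n,t=nubl(0,hd); r.move_l([*loc(*(n-(off+.03)*t)),z],v=.1)
s=r.observe()["ee_pos"]; r.move_l([s[0],s[1],.12],v=.2)
q=r.observe()["ee_pos"]; r.goto(*down(.42,-.05,.28,0.)); 
t=r.read_camera("wrist"); save(t,"w13")
for nme in ("knob","lever_nub"): print(nme,[(round(d["p"],2),torack(w(t,d["location"]))) for d in r.landmark_of(t,nme)[:2]])
state(); print(r.observe()["clock"])
E
```

```text
[ 0.4358 -0.1641  0.0482]
-0.35 False [ 0.8134 -0.0588  1.3218]
-0.2 False [0.6667 2.1757 2.1119]
-0.05 False [1.6935 2.0418 1.2958]
0.1 False [-0.1228 -0.0931  1.2995]
0.25 False [0.9135 0.6592 2.2997]
0.35 False [0.2624 0.3122 0.5808]
knob [(0.77, array([ 0.0116, -0.2778]))]
lever_nub [(0.71, array([-0.1476,  0.1892])), (0.62, array([-0.0913, -0.1756]))]
scene handle 0.06997362536910975 0.11612141945616883
scene nub [ 0.0138 -0.2784] expect [array([-0.0935, -0.1545]), array([-0.0918, -0.1785])]
top handle 0.11242472597848285 0.12225018054386816
100.6333
```

The nub moved to local (-0.091, -0.176), which is the closing side. I'll view a crop to check before gripping the knob.

```bash
cat >> h.py <<'E'
def kpose(hd,y0): return [*loc(*knobl(hd)),.050],[np.pi,0,RY+y0+hd]
def swing(a,b,y0,N=30,v=.15):
    n=max(1,int(np.ceil(abs(b-a)/.15)))
    for h in np.linspace(a,b,n+1)[1:]:
        p,o=kpose(h,y0); hit=r.move_l(p,v=v,rotation=o,contact_N=N)
        if hit: break
    s=r.observe(); d=torack(s["ee_pos"])-AX; cur=np.arctan2(d[0],-d[1])
    print("swing to",round(b,2),"at",round(cur,3),hit,"force",s["force"],"w",round(s["gripper_width"],4),"t",s["clock"]); return cur
E
python3 - <<'E'
import cv2
i=cv2.imread("pics/w13.png"); cv2.imwrite("pics/w13c.png",i[0:300,100:640])
from h import *
for y0 in (np.pi/2,-np.pi/2):
  for h in (-.6,.12,.6): print(y0,h,r.solve_ik(*kpose(h,y0)))
E
```

```text
1.5707963267948966 -0.6 [-0.6796  0.4689  1.7837 -0.      0.8889 -0.1596]
1.5707963267948966 0.12 [-0.6118  0.5571  1.6019  0.      0.9826 -0.8118]
1.5707963267948966 0.6 [-0.536   0.5979  1.5167  0.      1.027  -1.216 ]
-1.5707963267948966 -0.6 None
-1.5707963267948966 0.12 [-0.6118  0.5571  1.6019 -0.      0.9826  2.3298]
-1.5707963267948966 0.6 [-0.536   0.5979  1.5167 -0.      1.027   1.9256]
```

View pics/w13c.png

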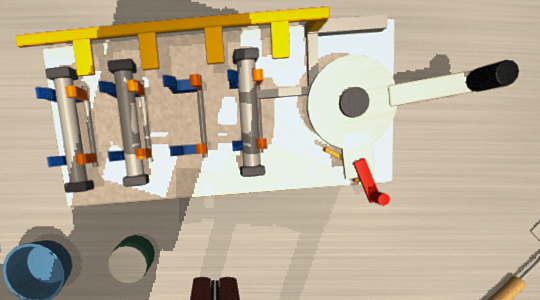

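The lever now points to the knob's side, with its nub at (383,199), so it is flipped. The comb is still open and the three forms are seated. Pumping next, with the knob gripped.

```bash
python3 - <<'E'
from h import *
y0=np.pi/2; p,o=kpose(.112,y0)
r.ungrasp(); r.goto([p[0],p[1],.13],o); hit=r.move_l(p,v=.12,contact_N=8); r.grasp(25)
s=r.observe(); print(hit,s["ee_pos"],s["gripper_width"])
if .018<s["gripper_width"]<.028:
    c=swing(.112,-.57,y0)
    for k in range(2):
        c=swing(c,.56,y0); c=swing(c,-.57,y0)
    t=r.read_camera("scene"); save(t,"s14")
    cv2.imwrite("pics/s14c.png",cv2.resize(t["img"][160:300,220:400,::-1],None,fx=4,fy=4,interpolation=cv2.INTER_CUBIC))
E
```

```text
False [ 0.5481 -0.3007  0.05  ] 0.021492440907186387
swing to -0.57 at -0.571 False force [0.7996 7.5574 1.4416] w 0.0214 t 107.0833
swing to 0.56 at 0.559 False force [ 0.496  -2.0037 -1.3098] w 0.0214 t 109.4167
swing to -0.57 at -0.571 False force [ 1.8275  6.7924 -0.4625] w 0.0217 t 111.75
swing to 0.56 at 0.557 False force [-1.7331 -0.6212 -3.1314] w 0.0216 t 114.0833
swing to -0.57 at -0.571 False force [ 3.4509  7.5052 -4.0594] w 0.0214 t 116.4167
```

View pics/s14c.png

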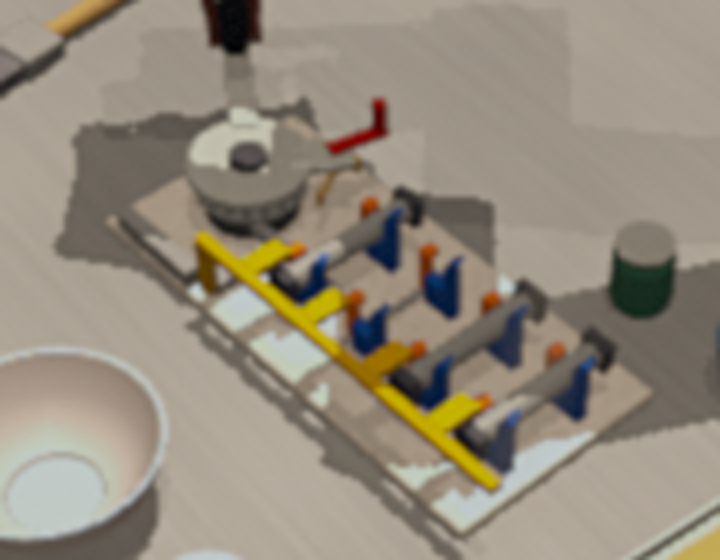

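The comb has advanced: its fingers at (270,258) and (465,410) are close to the form ends. It needs about one more stroke. I'll keep pumping until it stalls, then swing back.

```bash
python3 - <<'E'
from h import *
y0=np.pi/2; c=-.571
for k in range(2):
    c=swing(c,.57,y0,N=35); stalled=c<.5; c=swing(c,-.58,y0)
    if stalled: break
r.ungrasp(); s=r.observe()["ee_pos"]; r.move_l([s[0],s[1],.15],v=.15)
t=look(.43,-.02,.30); save(t,"w15")
cv2.imwrite("pics/w15c.png",t["img"][0:300,100:640,::-1])
for n in ("knob","lever_nub"): print(n,[(round(d["p"],2),torack(w(t,d["location"]))) for d in r.landmark_of(t,n)[:2]])
print([(torack(o[0]),o[1]-RY) for o in forms(t,z=.045)]); state(); print(r.observe()["clock"],nubl(.35,-.58)[0],nubl(-.35,-.58)[0])
hsv=cv2.cvtColor(t["img"],cv2.COLOR_RGB2HSV); m=(abs(hsv[...,0].astype(int)-25)<6)&(hsv[...,1]>180); m[250:]=0
for f in ("w13","w15"):
    pass
v,u=np.nonzero(m); P=np.array([torack(x) for x in ray(t,np.c_[u,v],.072)]); print("comb y range",P[(P[:,0]>.05)&(abs(P[:,1])<.25)].min(0),P[(P[:,0]>.05)&(abs(P[:,1])<.25)].max(0))
E
```

```text
swing to 0.57 at 0.563 False force [-4.1958 -3.5243 -4.6322] w 0.0218 t 118.8
swing to -0.58 at -0.578 False force [ 2.5296  6.185  -5.7803] w 0.0215 t 121.1417
swing to 0.57 at 0.565 False force [-2.0169 -4.7896 -1.7037] w 0.0214 t 123.475
swing to -0.58 at -0.579 False force [ 1.2117  5.1763 -4.1443] w 0.0216 t 125.8167
knob [(0.79, array([-0.0656, -0.257 ])), (0.65, array([ 0.0043, -0.0024]))]
lever_nub [(0.71, array([-0.0828, -0.117 ]))]
[(array([-0.0015,  0.0596]), np.float64(-0.04558181373689878)), (array([-0.0017, -0.0602]), np.float64(-0.012531314657553569))]
scene nub [-0.0856 -0.1155] expect 
top handle -0.5917823076981044 0.12155289493047153
129.6667 [-0.0843 -0.1191] [-0.0711 -0.0991]
comb y range [ 0.05   -0.1029] [0.0834 0.1789]
```

View pics/w15c.png

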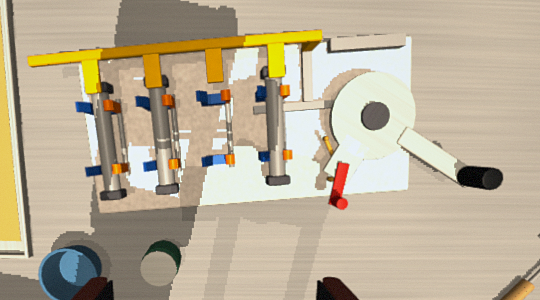

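The comb's fingers now cover the form ends at (277,60), (152,70) and (91,75). The handle is parked at (480,178) at about -0.59 rad, and the nub is on the closing side. One numeric check of comb travel against the earlier picture before handing in.

```bash
python3 - <<'E'
from h import *
t=r.read_camera("wrist")
R=cv2.Rodrigues(np.array(t["rvec"],float))[0]
def rng(img,pic):
    hsv=cv2.cvtColor(img,cv2.COLOR_RGB2HSV); m=(abs(hsv[...,0].astype(int)-25)<5)&(hsv[...,1]>190)&(hsv[...,2]>100); m[200:]=0; m[:,:150]=0
    v,u=np.nonzero(m); P=np.array([torack(x) for x in ray(pic,np.c_[u,v],.072)])
    P=P[(P[:,0]>.04)&(P[:,0]<.1)&(abs(P[:,1])<.25)]
    f=P[(P[:,0]<.065)]; h=np.histogram(f[:,1],bins=np.arange(-.12,.20,.004))
    print("bar ends",np.percentile(P[:,1],[.3,99.7]),"fingers",[round(x,3) for x,c in zip(h[1]+.002,h[0]) if c>.5*h[0].max()])
for f,(dx,dy) in dict(w8=(.01,.05),w11=(.02,.02)).items():
    q=dict(t); q["tvec"]=np.array(t["tvec"],float).ravel()-R@np.array([dx,dy,0]); rng(cv2.imread(f"pics/{f}.png")[:,:,::-1].copy(),q)
m=dict(t); img=t["img"].copy(); rng(img,t)
E
```

```text
bar ends [-0.1317  0.1444] fingers [np.float64(-0.094), np.float64(-0.09), np.float64(-0.086), np.float64(-0.082), np.float64(-0.034)]
bar ends [-0.1324  0.1478] fingers [np.float64(-0.094), np.float64(-0.09), np.float64(-0.086), np.float64(0.03)]
bar ends [-0.1021  0.1569] fingers [np.float64(-0.062), np.float64(0.058), np.float64(0.062), np.float64(0.114), np.float64(0.118), np.float64(0.122), np.float64(0.126)]
```

The comb travelled 30 mm (bar end from -0.132 to -0.102), so it is fully home. Handing in.

```bash
python3 -c "
from station import r
print(r.hand_in())"
```

```text
the job is handed in; nothing more can be done
None
```

I handed the job in at about 130 s of the 208 s limit, with no verdict returned: three forms are in clips 0, 2 and 3, the comb moved 30 mm to home, the lever is on its closing side, and the handle is parked at about -0.59 rad.

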